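Swing the magnifier boom to the circlip saucer, unlock it and hold it out at the set mark

TASK

With its telescoping arm still locked in, swing the bench magnifier's boom round until it points straight at the middle of the round saucer of circlips. Then push the lock button on the boom fully down, take the arm by its upright grip and draw it out until the pointer is level with the clip clamped on the scale. The arm springs back if let go: finish while still gripping it and holding it there, boom still on the saucer, and leave the dishes and small parts where they lie.

Things in the scene. Friction and masses are not known exactly. Their poses are not given: they have to be found in the camera images.
- boom (a joint): Swing angle of the boom about its upright pivot, rad, positive counter-clockwise from above, limits -0.6 to 0.6. The stand itself is fixed to the table and its direction varies. The hinge is stiff (0.3 N m) and stays where it is left.
- pivot (a point): Point on the pivot axis at the height of the boom's centre line, 120 mm above the table, above a 28 mm round post on a 130 mm square steel foot. Turns with the boom: x points along the boom to the magnifier, z up. The boom is a 26 mm square aluminium tube, 120 mm long from the pivot, ending in a grey collar (36 mm square, 34 mm high, centred 135 mm from the pivot).
- slide_arm (a joint): Extension of the inner arm along the boom's x, m: 0 fully in (start, locked), limit 0.1. A spring pulls it back in with 2 to 4 N. While the lock button is up it can be drawn out only about 2 mm. It carries the grip, then on a thin rod the round magnifier (70 mm across), centred 130 mm beyond the grip.
- grip_head: Upright black grip block on the inner arm, to be pinched across the boom from above: 24 mm thick across the boom, 36 mm along it, from 9 mm below to 45 mm above its origin. Origin on the boom's centre line, 120 mm above the table, 200 mm from the pivot when the arm is in. Axes as the boom's: x along it, outwards, z up.
- lock (a joint): Lock button travel, m: 0 up (locked), 0.008 fully down; the arm is free from about 0.006. It resists with about 2.5 N and stays where it is left.
- lock_top (a point): Centre of the top of the lock button, a plain steel round 22 mm across on top of the grey collar, 135 mm from the pivot along the boom; 154 mm above the table when up (17 mm above the collar), 146 mm when down. Pressed straight down.
- setmark (a joint): Position of the brass set clip on the scale, m: the extension of the arm at which the pointer is level with it. The clip is clamped fast.
- clip (a point): Top centre of the set clip, a brass strip 5 mm wide along the boom, with a 12 mm thumbscrew at its outer end, lying across the flat white scale (20 mm wide, ticks every 10 mm, its top 102 mm above the table) that runs beside the arm, centred 26 mm to the -y side of the boom's centre line. Axes as the boom's.
- pointer (a point): Tip of the thin steel pointer (3 mm wide) at the foot of the grip block, reaching over the scale; it moves with the grip, at the grip's own x along the boom. Level means pointer and clip at the same x along the boom.
- saucer: Round white ceramic saucer of small circlips, 100 mm across, 14 mm high, origin under its centre; loose on the table, about 0.4 m from the pivot, to one side or the other of the boom's start direction. The magnifier passes 100 mm above it.
- tray: Square steel tray, 100 mm, 18 mm high, with a yellow indicator lens in it, on the other side; bystander. Origin under its centre.
- bar_weight: Chrome handlebar end weight, upright, 36 mm across, 38 mm high; bystander. Origin under its centre.
- feeler: Folded steel feeler gauge lying flat, 90 mm long, 14 mm wide, 9 mm high, one blade sticking out 55 mm; bystander. Origin under the middle of the case.
Mind the look-alikes: they are no part of the job. What is shaped like the saucer but turquoise is not meant.

How it is judged:
By the outcome, as a careful person would: the job done as asked, in the order asked, and still so for the second after the job is handed in, while the arm keeps its last pose, push and grip.
It also fails if it takes over 51 s, if anything falls off the work surface, if the arm or the gripper's body presses on something with over 40 N, if the wrist force passes 120 N, or if a joint passes its speed limit or range.

ROBOT

A 6-joint arm with a two-finger parallel gripper is mounted at the origin on the work surface. World frame = base frame: x ahead of the robot, y to its left, z up, the work surface at z = 0. Lengths are in m, angles in rad, forces in N, time in s.
With the tool pointing down it reaches from about 0.4 to 0.825 m from the base axis. Payload 7 kg.
Tool frame: the origin (TCP) lies at the very end of the fingers, on their centre line; the grasp point (between the pads) lies 19 mm behind it; x points along the fingers, y is the direction in which the jaws open and shut, and the axes are right-handed (so a half turn about x gives the same grasp; the last joint's range is limited). The gripper opens to 88 mm and grips with 3 to 60 N. Pads are 19 mm wide; open, the fingers measure 130 mm over their backs; the gripper's body (78 mm by 193 mm) begins 47 mm behind the grasp point.
Start: joints at [-0.922, 0.359, 0.012, 0, -1.224, -0.288], TCP at [0.238, -0.632, 0.187] pointing down, gripper open.
Joint ranges: [-3.07, 3.07], [-1.43, 2.12], [-1.02, 1.25], [-3.03, 1.67], [-3.05, -0], [-3.03, 3.03]. Speed limits (rad/s): [2.39, 2.39, 3.01, 3.14, 3.14, 3.14].

INTERFACE

Orientations are given as [roll, pitch, yaw] about the fixed x, y, z axes, in that order (R = Rz(yaw) Ry(pitch) Rx(roll)).
In Python, from station import arm gives the robot as it stands.
- The arm moves only by the shell command python3 -m inch 'ROWS' [OPENING] [FORCE]. ROWS is text: rows parted by semicolons, each of 6 numbers parted by spaces: the shift along the world's x, y, z in units of 30 mm (1.0 is 30 mm), then the turn, a rotation vector about the world's x, y, z in units of 5 degrees (1.0 is 5 degrees). In form: dx dy dz wx wy wz; .... A call has 1 to 12 rows; each row shifts and turns the commanded pose from where the row before left it; what a row does not reach is not made up. A row lasts 1/8 s, in which the tool goes at most 62.5 mm and 10.7 degrees, less where a joint would pass 70% of its speed; a pose out of reach is approached as far as the arm can. A call is refused whole if a number of a shift passes 1 or a number of a turn 1, either way. A call with a gripper value outside its range is refused whole. OPENING is the opening, from 0 (shut) to 1 (fully open), set as the call begins (- or left out, the last holds). The fingers move at their own pace and stop on an object; FORCE is the grip in N (left out, the last holds). Time passes only in rows, so rows that do not move let the fingers close. It gives the time, the measured TCP pose, the force and the opening at its end, in the units of the state.
- arm.get_state(): the state, without advancing time (a new reading comes with each control period).
- arm.grab_frame(name): name is "scene" or "top"; returns a dict with "frame" (480x640x3 uint8, red, green, blue), "range_z" (480x640 float32, m along the optical axis (not along the pixel's ray), 0 where there is no reading), "mtx" (3x3 intrinsics, pixels), "pose" (4x4, takes a point from camera to world coordinates). Camera axes: x right, y up, looking along -z (the intrinsics and any distortion apply to the point x, -y, -z); pixel columns grow to the right and rows downward; lengths in m; the calibration is good to about 2 mm. A picture is of the moment at which its call begins.
- arm.job_done(): hands the job in, once; it reports no verdict.
Trained networks look in a picture, given as the dict that the camera call returned (one of the last four; its "shot" number tells which), for a name from the list of things; names that differ only in an ending like _2 or _b are one class to them, and where a whole thing is asked for, a point or a joint stands for the part that bears it (a point fixed in the world has none). Each returns a list of dicts, best first, with "confidence" (0 to 1); they miss things now and then, are a little off and sometimes report something else, mostly with a low value. They report only what shows in the picture. A call takes as long as a camera call. They do not tell look-alikes from the thing itself.
- arm.search_frame(picture, target): "extent" ([centre column, centre row, width, height] as shares, 0 to 1, of the picture: columns of its width, rows of its height, round what is visible of it).
- arm.masks_of(picture, target): "mask" (480x640 bool, what is visible of it) and "extent" ([centre column, centre row, width, height] as shares, 0 to 1, of the picture: columns of its width, rows of its height, round what is visible of it).
- arm.place_of(picture, target): "position" ([column, row] as shares, 0 to 1, of the picture: columns of its width, rows of its height: a listed point, or the origin of a listed thing).
The state is a dict: "t": time; "q": joint angles; "qd": joint speeds; "joint_efforts": joint torques, N m; "eef_pos": TCP position; "ee_rot": TCP orientation; "force": force on the tool from outside, world axes, zero at the start; "moment": the same for the moment, N m; "width": finger opening in m.
Only numpy, scipy, OpenCV 4.12 (cv2) and the standard library are available. Lean on these libraries where they do the work, as an engineer would, in place of code of your own. Each camera call takes 0.05 s, during which the arm holds its last target. There are 200 camera calls.

## Working session

There is one attempt and no reset: what is moved stays moved. The work goes in short steps, Python scripts to look and compute and a shell command to move; the robot and the scene stay as the last step left them, time stands still between calls to the robot, and variables do not carry over. Pictures are saved under pics/ and viewed, about 8 in all and at most 12, crops included, and the job is handed in when it is done.

```bash
mkdir -p pics; ls
cat > h.py <<'E'
import numpy as np, cv2
from station import arm
def px2w(f,u,v,z=None):
    K=np.array(f["mtx"]);T=np.array(f["pose"])
    x=(u-K[0,2])/K[0,0];y=(v-K[1,2])/K[1,1]
    d=np.array([x,-y,-1.]);
    if z is None:
        r=f["range_z"][int(round(v)),int(round(u))]
        return T[:3,:3]@(d*r)+T[:3,3]
    w=T[:3,:3]@d; return T[:3,3]+w*(z-T[2,3])/w[2]
def w2px(f,p):
    K=np.array(f["mtx"]);T=np.array(f["pose"])
    c=T[:3,:3].T@(np.array(p)-T[:3,3]); return K[0,0]*c[0]/-c[2]+K[0,2],K[1,1]*-c[1]/-c[2]+K[1,2]
E
python3 - <<'E'
from h import *
for n in("top","scene"):
    f=arm.grab_frame(n); cv2.imwrite(f"pics/{n}0.png",f["frame"][:,:,::-1])
    print(n,np.round(f["mtx"],1).tolist(),np.round(f["pose"],3).tolist(),[k for k in f])
    for t,z in(("pivot",.12),("lock_top",.154),("grip_head",.12),("clip",.103),("pointer",.103),("saucer",0.0),("tray",0),("bar_weight",0),("feeler",0)):
        for r in arm.place_of(f,t)[:3]:
            u,v=r["position"][0]*640,r["position"][1]*480
            print(t,round(r["confidence"],2),round(u,1),round(v,1),px2w(f,u,v,z).round(4))
s=arm.get_state();print(s)
E
```

```text
pics
top [[553.6, 0.0, 306.8], [0.0, 553.6, 240.7], [0.0, 0.0, 1.0]] [[-0.021, 0.98, -0.196, 0.351], [-1.0, -0.018, 0.017, 0.119], [0.013, 0.196, 0.981, 1.038], [0.0, 0.0, 0.0, 1.0]] ['frame', 'range_z', 'mtx', 'pose', 'shot']
pivot 0.63 492.7 228.5 [ 0.5501 -0.2144  0.12  ]
lock_top 0.73 418.0 238.4 [ 0.5284 -0.0779  0.154 ]
grip_head 0.74 377.6 249.2 [ 0.5178 -0.016   0.12  ]
grip_head 0.2 370.8 232.2 [ 0.5475 -0.0058  0.12  ]
clip 0.38 333.1 238.3 [0.5414 0.0576 0.103 ]
pointer 0.85 370.1 228.8 [ 0.5571 -0.0071  0.103 ]
saucer 0.9 276.0 329.2 [0.3926 0.1618 0.    ]
saucer 0.87 187.9 343.6 [0.3697 0.324  0.    ]
saucer 0.78 358.2 321.5 [0.4036 0.0088 0.    ]
tray 0.87 261.8 216.0 [0.6088 0.187  0.    ]
bar_weight 0.76 159.9 282.8 [0.4831 0.3789 0.    ]
feeler 0.92 170.8 175.9 [0.6924 0.3641 0.    ]
scene [[438.1, 0.0, 319.3], [0.0, 438.1, 248.3], [0.0, 0.0, 1.0]] [[-0.817, -0.414, 0.401, 0.84], [0.576, -0.575, 0.581, 0.561], [-0.011, 0.706, 0.708, 0.649], [0.0, 0.0, 0.0, 1.0]] ['frame', 'range_z', 'mtx', 'pose', 'shot']
pivot 0.96 227.9 159.9 [ 0.5454 -0.2055  0.12  ]
pivot 0.18 44
[... 490 characters left out ...]
3.2 [0.687  0.3655 0.    ]
feeler 0.38 309.3 332.8 [0.6075 0.1896 0.    ]
{'t': 1.0, 'q': array([-9.21926629e-01,  3.58586307e-01,  1.19084578e-02, -1.50726887e-05,
       -1.22409717e+00, -2.88125539e-01]), 'qd': array([-0.00089513, -0.00145199, -0.00119626,  0.00096586, -0.00088921,
       -0.00221155]), 'joint_efforts': array([-1.52329467e-03, -5.82392836e+01,  2.93311787e+01,  7.00293034e+00,
        1.24804163e-02, -3.14731733e-05]), 'eef_pos': array([ 0.23825388, -0.63153352,  0.18737107]), 'ee_rot': array([-0.6955311 ,  1.57077074, -0.33479206]), 'force': array([-0.19538671, -0.3195656 , -0.18415709]), 'moment': array([0.00675868, 0.00905594, 0.0184229 ]), 'width': 0.0874863368366986}
```

View pics/top0.png

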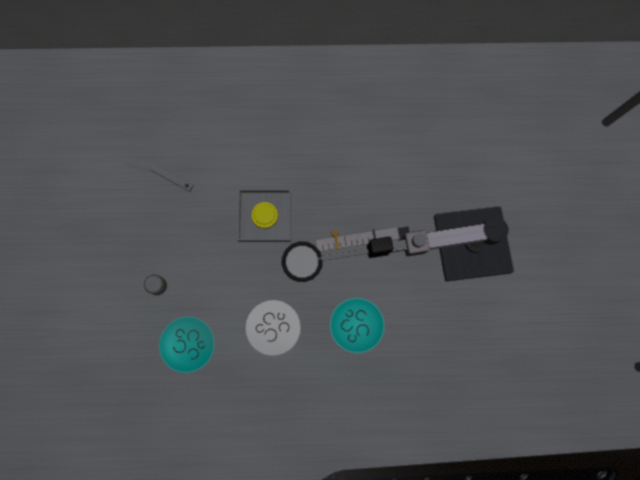

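View pics/scene0.png

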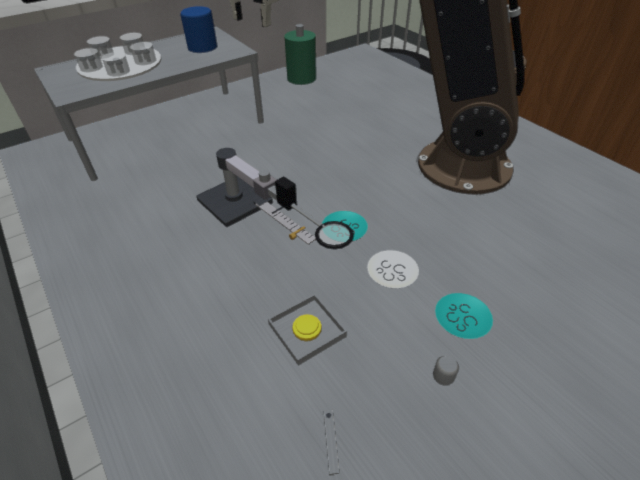

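White saucer: top px (273,328). Turquoise look-alikes are at (187,344) and (357,325). I'll confirm in a crop and fit the geometry.

```bash
cat >> h.py <<'E'
def cloud(f):
    K=np.array(f["mtx"]);T=np.array(f["pose"]);v,u=np.mgrid[:480,:640];r=f["range_z"]
    c=np.stack([(u-K[0,2])/K[0,0]*r,-(v-K[1,2])/K[1,1]*r,-r],-1)
    return c@T[:3,:3].T+T[:3,3]
def saucer(f,z=.014):
    hsv=cv2.cvtColor(f["frame"],cv2.COLOR_RGB2HSV);P=cloud(f)
    m=((hsv[...,2]>140)&(hsv[...,1]<40)&(P[...,2]<.03)&(P[...,2]>-.01)&(f["range_z"]>0)).astype(np.uint8)
    n,l,s,c=cv2.connectedComponentsWithStats(m);i=1+np.argmax(s[1:,4])
    cn=max(cv2.findContours((l==i).astype(np.uint8),0,1)[0],key=len)
    e=cv2.fitEllipse(cv2.convexHull(cn));return e,px2w(f,*e[0],z)
E
python3 - <<'E'
from h import *
for n in("top","scene"):
    f=arm.grab_frame(n);np.savez(f"{n}.npz",**{k:f[k] for k in("frame","range_z","mtx","pose")})
    print(n,saucer(f))
    P=cloud(f);
    for t in("grip_head","lock_top","pivot","clip"):
        pass
    m=(P[...,2]>.125)&(P[...,2]<.20)&(P[...,0]>.4)&(P[...,0]<.7)&(P[...,1]>-.3)&(P[...,1]<.15)
    Q=P[m]; 
    for y in np.arange(-.25,.1,.01):
        q=Q[abs(Q[:,1]-y)<.005]
        if len(q):print(round(y,3),len(q),q[:,0].min().round(4),q[:,0].max().round(4),np.median(q[:,2]).round(4))
    u0,v0=(300,190) if n=="top" else (190,130)
    c=f["frame"][v0:v0+110,u0:u0+(220)] if n=="top" else f["frame"][v0:v0+120,u0:u0+160]
    cv2.imwrite(f"pics/{n}c.png",cv2.resize(c[:,:,::-1],None,fx=3.6,fy=3.6,interpolation=2))
a=cv2.imread("pics/topc.png");cv2.imwrite("pics/topc.png",a)
E
```

```text
top (((272.7574157714844, 325.6931457519531), (48.95005416870117, 52.74350357055664), 95.97016906738281), array([0.39843546, 0.16712654, 0.014     ]))
-0.23 80 0.5303 0.5637 0.1355
-0.22 139 0.5254 0.5667 0.1356
-0.21 150 0.5253 0.5671 0.1351
-0.2 129 0.5275 0.5654 0.1351
-0.19 99 0.5292 0.5567 0.1335
-0.18 92 0.5279 0.5545 0.1333
-0.17 94 0.527 0.5534 0.1332
-0.16 93 0.5254 0.5514 0.1328
-0.15 93 0.5239 0.55 0.1331
-0.14 92 0.5222 0.5485 0.1333
-0.13 93 0.5205 0.5475 0.1335
-0.12 94 0.5191 0.5467 0.1333
-0.11 92 0.5183 0.5448 0.1334
-0.1 92 0.5113 0.5441 0.1339
-0.09 104 0.51 0.5466 0.1383
-0.08 133 0.5086 0.5451 0.1528
-0.07 164 0.5073 0.5435 0.1381
-0.06 99 0.5085 0.5417 0.1317
-0.05 58 0.5146 0.5314 0.1287
-0.04 34 0.5128 0.5302 0.1283
-0.03 86 0.5075 0.5315 0.1646
-0.02 113 0.5057 0.5315 0.165
-0.01 114 0.5044 0.53 0.1649
0.0 124 0.5039 0.5283 0.1626
0.01 6 0.5124 0.5159 0.1257
0.02 6 0.511 0.516 0.1257
0.03 5 0.5093 0.5129 0.1256
0.04 3 0.5098 0.5114 0.1257
0.05 6 0.5077 0.5099 0.1262
0.06 9 0.5065 0.5099 0.1259
0.07 9 0.5034 0.5086 0.1258
0.08 16 0.4831 0.5104 0.1259
0.09 28 0
[... 213 characters left out ...]
.5253 0.5647 0.1337
-0.21 62 0.5252 0.5661 0.1334
-0.2 70 0.5261 0.5655 0.1329
-0.19 40 0.5295 0.5559 0.1313
-0.18 35 0.5266 0.5537 0.1316
-0.17 44 0.5252 0.5529 0.1313
-0.16 39 0.5242 0.5507 0.1313
-0.15 39 0.5232 0.5493 0.1313
-0.14 42 0.5233 0.5483 0.1313
-0.13 41 0.5214 0.5471 0.1312
-0.12 44 0.5203 0.5454 0.131
-0.11 34 0.5226 0.5447 0.1315
-0.1 17 0.5277 0.5433 0.131
-0.09 36 0.5105 0.5461 0.1352
-0.08 79 0.5084 0.5441 0.1424
-0.07 130 0.5069 0.5435 0.1387
-0.06 81 0.514 0.5439 0.1309
-0.05 15 0.5188 0.5301 0.1264
-0.04 4 0.5256 0.5282 0.1264
-0.03 49 0.5084 0.5311 0.1602
-0.02 90 0.5069 0.5308 0.161
-0.01 97 0.5042 0.5303 0.1595
0.0 226 0.5033 0.5284 0.1468
0.01 3 0.5187 0.5221 0.1508
```

View pics/topc.png

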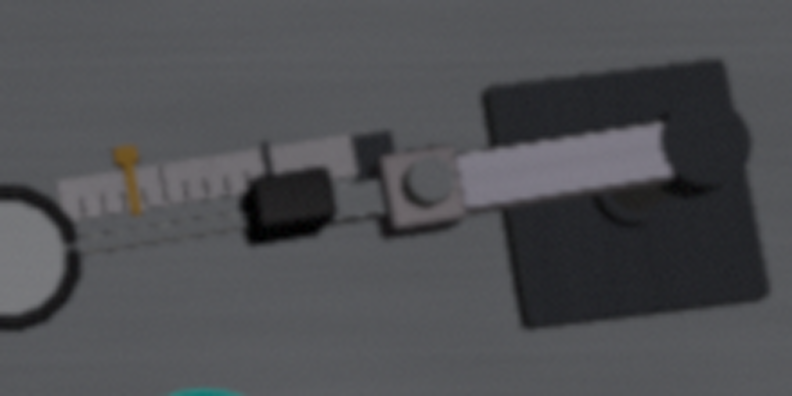

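The white saucer with circlips is at top px (273,328), world about (0.398, 0.168). The crop shows post, boom, collar button, grip and brass clip, with the clip at crop px (130,190). Next I'll work out the move.

```bash
cat >> h.py <<'E'
from scipy.spatial.transform import Rotation as R
def pose():
    s=arm.get_state();return s,s["eef_pos"],R.from_euler("xyz",s["ee_rot"]).as_matrix()
def brass(f):
    hsv=cv2.cvtColor(f["frame"],cv2.COLOR_RGB2HSV);P=cloud(f)
    m=(hsv[...,0]>10)&(hsv[...,0]<24)&(hsv[...,1]>110)&(hsv[...,2]>60)&(P[...,2]>.08)&(P[...,2]<.14)
    return m,P
E
python3 - <<'E'
from h import *
s,p,r=pose();print(p.round(4),r.round(3).tolist(),"jaw deg",np.degrees(np.arctan2(r[1,1],r[0,1])))
piv=np.array([.546,-.2125])
for n in("top","scene"):
    f=dict(np.load(n+".npz"));P=cloud(f)
    m=(P[...,2]>.125)&(P[...,2]<.175)&(P[...,0]>.49)&(P[...,0]<.6)&(P[...,1]>-.19)&(P[...,1]<.005)
    Q=P[m];ys=np.arange(-.185,0,.01);c=[]
    for y in ys:
        q=Q[abs(Q[:,1]-y)<.005,0];c.append((q.min()+q.max())/2)
    k=(abs(ys+.055)>.03)|(abs(ys+.08)<.015);k=np.polyfit(ys[k],np.array(c)[k],1);a=np.arctan2(1,k[0]);print(n,"boom deg",np.degrees(a),"x at piv",np.polyval(k,-.2125))
    u=np.array([np.cos(a),np.sin(a)]);w=np.array([-u[1],u[0]])
    M,P=brass(f);v_,u_=np.nonzero(M);q=P[M][:,:2]-piv;print("brass n",M.sum(),"along",(q@u).min(),np.median(q@u),(q@u).max(),"lat",(q@w).min(),(q@w).max(),"z",np.median(P[M][:,2]))
    st=(q@w>-.036);print("strip",np.median((q@u)[st]),(q@u)[st].mean())
    g=(P[...,2]>.155)&(P[...,2]<.175)&(abs(P[...,0]-.518)<.03)&(abs(P[...,1]+.015)<.03);q=P[g][:,:2]-piv;print("grip along",(q@u).min(),(q@u).max(),"lat",(q@w).min(),(q@w).max())
E
```

```text
[ 0.2382 -0.6315  0.1874] [[-0.0, -0.353, 0.936], [0.0, 0.936, 0.353], [-1.0, 0.0, -0.0]] jaw deg 110.66809789907241
top boom deg 98.15138562937345 x at piv 0.5460270897698424
brass n 53 along 0.2594452937038796 0.2641016742020895 0.26881001358042117 lat -0.0461018870990773 -0.015559920475035263 z 0.10512067741412168
strip 0.26390117878100516 0.263886839814184
grip along 0.1816081070516927 0.2175954140539789 lat -0.012357582971553592 0.011948972053107472
scene boom deg 97.81963808672567 x at piv 0.5463752304164242
brass n 1749 along -0.09214601252207269 0.13881209532177655 0.36899393299930616 lat -0.04580986987675433 1.4042320476290906 z 0.10890535234972054
strip 0.1354081125852139 0.13722975583467845
grip along 0.18069306139509994 0.21829910198781285 lat -0.010813168405253086 0.013572081072680955
```

```bash
python3 -m inch '0.42 0.93 0.5 0 0 0.7;0.42 0.93 0.5 0 0 0.7;0.42 0.93 0 0 0 0.7;0.42 0.93 0 0 0 0.7;0.42 0.93 0 0 0 0.7;0.42 0.93 0 0 0 0.7;0.42 0.93 0 0 0 0.7;0.42 0.93 0 0 0 0.7;0.42 0.93 0 0 0 0.7;0.42 0.93 0 0 0 0.7;0.42 0.93 0 0 0 0.7' 1 25
python3 -m inch '0.42 0.93 0 0 0 0.7;0.42 0.93 0 0 0 0.7;0.42 0.93 0 0 0 0.7;0.42 0.93 0 0 0 0.7;0.42 0.93 0 0 0 0.7;0.42 0.93 0 0 0 0.7;0.42 0.93 0 0 0 0.7;0.42 0.93 0 0 0 0.7;0.42 0.93 0 0 0 0.7;0.42 0.93 0 0 0 0.7;0.42 0.93 0 0 0 0.7;0 0 0 0 0 0'
python3 -c "
from h import *
s,p,r=pose();print(s['t'],p.round(4),r.round(3).tolist(),np.degrees(np.arctan2(r[1,1],r[0,1])),s['q'].round(2),s['force'])"
```

```text
t: 2.48
eef_pos: [0.3772, -0.3237, 0.2176]
ee_rot: [-1.372, 1.57, -0.337]
force: [1.0, -0.5, 0.4]
width: 0.088
t: 3.98
eef_pos: [0.5161, -0.0163, 0.2172]
ee_rot: [0.51, 1.571, 2.217]
force: [0.4, -1.0, -0.9]
width: 0.0876
3.975 [ 0.5161 -0.0163  0.2172] [[-0.0, -0.991, -0.136], [0.0, -0.136, 0.991], [-1.0, 0.0, 0.0]] -172.18954989701638 [ 0.35  0.08 -0.29 -0.   -1.21 -0.21] [ 0.40101126 -1.04334144 -0.86547223]
```

```bash
python3 -m inch '0.07 0.06 -0.6 0 0 0;0 0 -0.6 0 0 0;0 0 -0.6 0 0 0;0 0 -0.6 0 0 0;0 0 -0.6 0 0 0;0 0 -0.1 0 0 0;0 0 0 0 0 0'
python3 -m inch '0 0 0 0 0 0;0 0 0 0 0 0;0 0 0 0 0 0;0 0 0 0 0 0;0 0 0 0 0 0;0 0 0 0 0 0' 0 25
```

```text
t: 4.85
eef_pos: [0.5177, -0.0162, 0.1248]
ee_rot: [-2.129, 1.57, -0.425]
force: [0.9, 0.9, 0.8]
width: 0.0877
t: 5.6
eef_pos: [0.5175, -0.0159, 0.1243]
ee_rot: [1.793, 1.571, -2.786]
force: [1.0, 0.3, -0.0]
width: 0.033
```

```bash
python3 -m inch '0 0 0 0 0 0;0 0 0 0 0 0;0 0 0 0 0 0'
python3 -m inch '-0.188 -0.03 0 0 0 0.33;-0.188 -0.035 0 0 0 0.33;-0.186 -0.04 0 0 0 0.33;-0.185 -0.045 0 0 0 0.33;-0.184 -0.051 0 0 0 0.33;-0.182 -0.056 0 0 0 0.33;-0.18 -0.061 0 0 0 0.33;-0.179 -0.066 0 0 0 0.33;0 0 0 0 0 0;0 0 0 0 0 0'
cat > ang.py <<'E'
from h import *
piv=np.array([.5462,-.2125]);import sys
for n in("top","scene"):
    f=arm.grab_frame(n);P=cloud(f);cv2.imwrite(f"pics/{n}{sys.argv[1]}.png",f["frame"][:,:,::-1])
    try: sc=saucer(f)[1][:2]
    except Exception as e: sc=np.array([.398,.168])
    d=sc-piv;a=np.arctan2(d[1],d[0])
    u=np.array([np.cos(a),np.sin(a)]);w=np.array([-u[1],u[0]])
    Q=P[(P[...,2]>.125)&(P[...,2]<.136)];q=Q[:,:2]-piv;A,L=q@u,q@w
    c=[];xs=np.arange(.035,.115,.01)
    for x in xs:
        k=(abs(A-x)<.005)&(abs(L)<.05);c.append((L[k].min()+L[k].max())/2 if k.sum()>8 else np.nan)
    c=np.array(c);k=np.isfinite(c);fit=np.polyfit(xs[k],c[k],1) if k.sum()>2 else [0,0]
    print(n,"saucer",sc.round(4),"saucer deg",np.degrees(a).round(2),"boom minus saucer deg",np.degrees(np.arctan(fit[0])).round(2),"off0",round(fit[1],4),c.round(4))
    np.savez(f"{n}{sys.argv[1]}.npz",**{k:f[k] for k in("frame","range_z","mtx","pose")})
s,p,r=pose();d=p[:2]-piv;print(s["t"],p.round(4),"R",np.hypot(*d),"deg",np.degrees(np.arctan2(d[1],d[0])),"jaw",np.degrees(np.arctan2(r[1,1],r[0,1])),s["force"],s["moment"],s["width"])
E
python3 ang.py 1
```

```text
t: 5.98
eef_pos: [0.5175, -0.0159, 0.1243]
ee_rot: [1.436, 1.571, 3.141]
force: [-0.4, 0.3, 0.7]
width: 0.0223
t: 7.22
eef_pos: [0.4728, -0.0276, 0.1243]
ee_rot: [1.504, 1.57, -2.844]
force: [-1.4, 0.1, 0.9]
width: 0.0225
top saucer [0.398 0.168] saucer deg 111.28 boom minus saucer deg 0.0 off0 0 [nan nan nan nan nan nan nan nan]
scene saucer [0.3969 0.1695] saucer deg 111.34 boom minus saucer deg -0.68 off0 0.0011 [ 0.0003  0.0012  0.0006  0.0001  0.     -0.0003 -0.0001  0.0002]
7.325 [ 0.4731 -0.0275  0.1243] R 0.1988882137385644 deg 111.55445873861773 jaw -159.14361951530736 [-1.65126471  1.05916379  1.11178333] [0.22846424 0.8316422  0.02653608] 0.02237701483386252
```

```bash
python3 -m inch '0 0 0 0 0 0;0 0 0 0 0 0;0 0 0 0 0 0;0 0 0.8 0 0 0;0 0 0.8 0 0 0;0 0 0.8 0 0 0;0 0 0 0 0 0' 0.6 25
python3 -m inch '0.16 -0.4 0 0 0 0;0.16 -0.4 0 0 0 0;0.16 -0.4 0 0 0 0;0.16 -0.39 0 0 0 0;0.16 -0.39 0 0 0 0;0 0 0 0 0 0;0 0 0 0 0 0;0 0 0 0 0 0' 0 25
python3 ang.py 2
```

```text
t: 8.2
eef_pos: [0.4748, -0.0272, 0.1983]
ee_rot: [-1.719, 1.567, 0.216]
force: [-0.1, -0.8, -0.6]
width: 0.0524
t: 9.2
eef_pos: [0.4973, -0.0866, 0.1965]
ee_rot: [-1.504, 1.571, 0.431]
force: [-1.1, 0.6, -0.6]
width: 0.0002
top saucer [0.3937 0.1725] saucer deg 111.61 boom minus saucer deg 0.0 off0 0 [nan nan nan nan nan nan nan nan]
scene saucer [0.397  0.1696] saucer deg 111.33 boom minus saucer deg -0.97 off0 0.001 [-0.      0.0001  0.0008 -0.     -0.0004 -0.0006 -0.001  -0.0006]
9.3 [ 0.4974 -0.0865  0.1965] R 0.13510904965196832 deg 111.18738433990927 jaw -159.09536133361132 [ 0.15564753 -0.29243679 -0.30226811] [ 0.01479191  0.11281766 -0.03773619] 0.0003304210304080811
```

View pics/scene2.png

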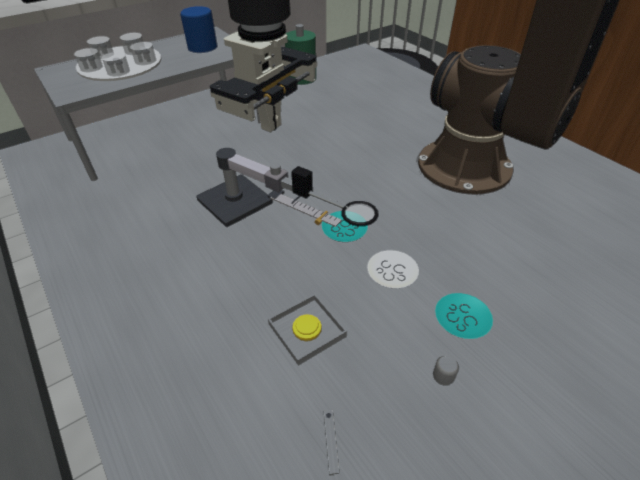

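```bash
python3 -m inch '0 0 -0.5 0 0 0;0 0 -0.5 0 0 0;0 0 -0.2 0 0 0;0 0 -0.15 0 0 0;0 0 -0.1 0 0 0;0 0 -0.1 0 0 0;0 0 0 0 0 0;0 0 0 0 0 0'
```

```text
t: 10.3
eef_pos: [0.4975, -0.0868, 0.1501]
ee_rot: [-1.776, 1.57, 0.159]
force: [-0.3, -0.6, -0.1]
width: 0.0005
```

```bash
python3 -m inch '0 0 -0.07 0 0 0;0 0 -0.05 0 0 0'; python3 -m inch '0 0 -0.05 0 0 0;0 0 -0.02 0 0 0'
```

```text
t: 10.55
eef_pos: [0.4974, -0.0868, 0.1462]
ee_rot: [-1.212, 1.571, 0.723]
force: [0.1, -0.8, 0.3]
width: 0.0006
t: 10.8
eef_pos: [0.4974, -0.0869, 0.144]
ee_rot: [1.303, 1.571, -3.045]
force: [-0.8, 0.0, -0.3]
width: 0.0004
```

Run:
```python
from h import *
f=arm.grab_frame("scene");np.savez("s3.npz",**{k:f[k] for k in("frame","range_z","mtx","pose")})
cv2.imwrite("pics/s3.png",cv2.resize(f["frame"][110:260,200:400,::-1],None,fx=4,fy=4,interpolation=2))
for z in(.145,.154):print(w2px(f,[.4974,-.0869,z]))
```

```text
(np.float64(274.8334177366718), np.float64(168.45378087445042))
(np.float64(274.4574502822495), np.float64(164.6434145221125))
```

View pics/s3.png

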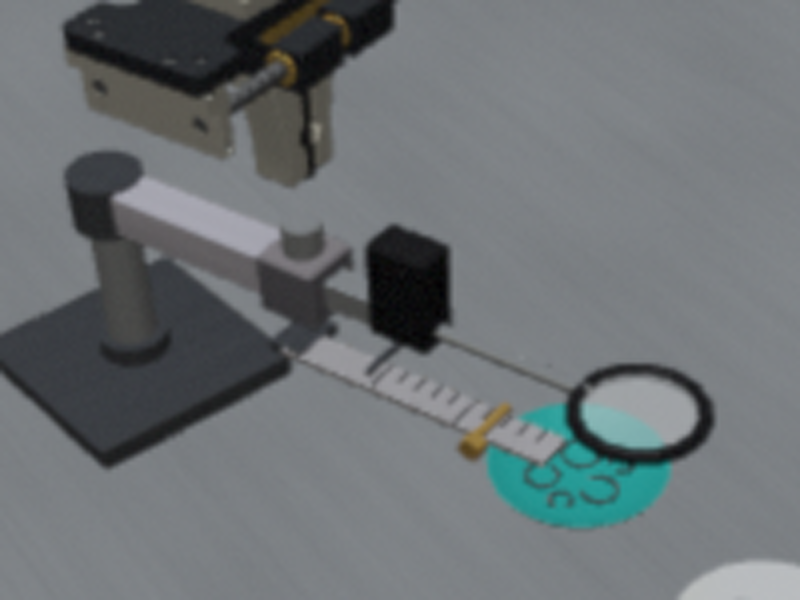

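Run:
```python
from h import *
f=dict(np.load("s3.npz"));P=cloud(f)
for (u,v) in((270,150),(272,154),(278,150),(268,145),(275,168),(276,166),(276,175),(240,143)):print(u,v,P[v,u].round(4))
s,p,r=pose();print(s["t"],p,s["force"],s["q"])
f=arm.grab_frame("scene");P=cloud(f);print(P[154,272],P[150,270]);cv2.imwrite("pics/s4.png",f["frame"][:,:,::-1])
f=arm.grab_frame("top");P=cloud(f);cv2.imwrite("pics/t4.png",f["frame"][:,:,::-1])
```

```text
270 150 [ 0.5105 -0.074   0.199 ]
272 154 [ 0.5086 -0.0714  0.1908]
278 150 [ 0.4917 -0.0774  0.1901]
268 145 [ 0.5116 -0.0779  0.2081]
275 168 [ 0.5019 -0.0775  0.1532]
276 166 [ 0.4951 -0.0853  0.1508]
276 175 [ 0.5    -0.0797  0.1345]
240 143 [ 0.5772 -0.0526  0.2487]
10.85 [ 0.49732934 -0.08685036  0.14400113] [0.83888187 0.38669461 0.22690879] [ 2.16794406e-01  1.12727454e-01 -4.19701893e-01 -1.94781671e-05
 -1.03858723e+00  1.47480673e-01]
[ 0.50819718 -0.07208087  0.19033763] [ 0.50948349 -0.07602122  0.19751001]
```

Run:
```python
from h import *
a=cv2.imread("pics/scene1.png")[100:260,200:400];b=cv2.imread("pics/s4.png")[100:260,200:400];c=cv2.imread("pics/t4.png")[150:350,300:550]
o=np.hstack([cv2.resize(a,(400,320),interpolation=2),cv2.resize(b,(400,320),interpolation=2)])
o=np.vstack([o,cv2.resize(np.hstack([c,np.zeros((200,100,3),np.uint8)]),(800,457//1)[:2])[:270]]) if 0 else o
cv2.imwrite("pics/cmp.png",o)
```

```text
(no output)
```

View pics/cmp.png

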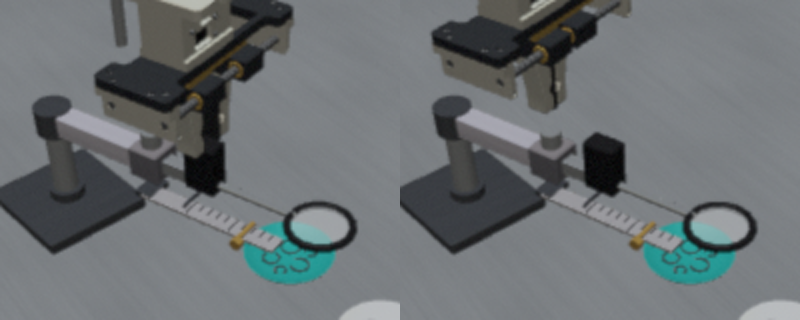

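Run:
```python
from h import *
for n,p in(("scene1",(.4731,-.0275)),("scene2",(.4974,-.0865)),("s3",(.4974,-.0869))):
    f=dict(np.load(n+".npz"));P=cloud(f)
    # points within 45mm of the tool axis: lowest height per ring
    d=np.hypot(P[...,0]-p[0],P[...,1]-p[1]);hsv=cv2.cvtColor(f["frame"],cv2.COLOR_RGB2HSV)
    k=(d<.03)&(P[...,2]>.1)&(P[...,2]<.4)
    h,e=np.histogram(P[k][:,2],np.arange(.1,.32,.01));print(n,dict(zip(e.round(2).tolist(),h.tolist())))
s=arm.get_state();print(s)
```

```text
scene1 {0.1: 55, 0.11: 90, 0.12: 120, 0.13: 87, 0.14: 89, 0.15: 61, 0.16: 143, 0.17: 115, 0.18: 95, 0.19: 73, 0.2: 35, 0.21: 12, 0.22: 1, 0.23: 26, 0.24: 37, 0.25: 40, 0.26: 49, 0.27: 83, 0.28: 102, 0.29: 70, 0.3: 32}
scene2 {0.1: 96, 0.11: 88, 0.12: 135, 0.13: 192, 0.14: 40, 0.15: 60, 0.16: 0, 0.17: 0, 0.18: 0, 0.19: 0, 0.2: 0, 0.21: 0, 0.22: 0, 0.23: 34, 0.24: 103, 0.25: 104, 0.26: 105, 0.27: 116, 0.28: 80, 0.29: 7, 0.3: 0}
s3 {0.1: 93, 0.11: 93, 0.12: 129, 0.13: 187, 0.14: 48, 0.15: 59, 0.16: 0, 0.17: 0, 0.18: 49, 0.19: 84, 0.2: 92, 0.21: 92, 0.22: 95, 0.23: 27, 0.24: 1, 0.25: 0, 0.26: 11, 0.27: 69, 0.28: 62, 0.29: 80, 0.3: 110}
{'t': 10.95, 'q': array([ 2.16765729e-01,  1.12575182e-01, -4.19506803e-01,  1.55768326e-05,
       -1.03872754e+00,  1.47513282e-01]), 'qd': array([-0.00022923, -0.00111872,  0.00337521,  0.00067161, -0.00138413,
       -0.00100648]), 'joint_efforts': array([-1.19335502e-03, -3.61045611e+01,  2.68556195e+01,  6.39085516e+00,
        5.44418825e-02, -5.46777369e-05]), 'eef_pos': array([ 0.49740818, -0.08685962,  0.14415597]), 'ee_rot': array([ 2.21725979,  1.5707775 , -2.13084228]), 'force': array([-0.5424783 , -0.20645084,  0.09044585]), 'moment': array([ 0.07065258,  0.12853341, -0.02179254]), 'width': 0.0001296736641962803}
```

The picture and depth show the closed fingertips about 40 mm higher than the reported TCP (tip at about z 0.185 when 0.144 is reported). They're centred over the button but not touching it. I'll go on down, guided by force.

```bash
python3 -m inch '0 0 -0.4 0 0 0;0 0 -0.4 0 0 0;0 0 -0.1 0 0 0;0 0 0 0 0 0'; python3 -m inch '0 0 -0.05 0 0 0;0 0 -0.05 0 0 0'; python3 -m inch '0 0 -0.05 0 0 0;0 0 -0.05 0 0 0'
```

```text
t: 11.45
eef_pos: [0.4972, -0.0869, 0.1167]
ee_rot: [1.519, 1.57, -2.829]
force: [-0.1, -0.5, 0.7]
width: 0.0007
t: 11.7
eef_pos: [0.4977, -0.0868, 0.1145]
ee_rot: [-1.914, 1.57, 0.021]
force: [-0.7, 0.2, 2.9]
width: 0.0004
t: 11.95
eef_pos: [0.4977, -0.0868, 0.1114]
ee_rot: [-1.915, 1.57, 0.021]
force: [-0.1, 1.2, 2.0]
width: 0.0007
```

```bash
python3 -m inch '0 0 -0.06 0 0 0;0 0 -0.06 0 0 0'; python3 -m inch '0 0 -0.04 0 0 0;0 0 0 0 0 0';  python3 -m inch '0 0 -0.04 0 0 0;0 0 0 0 0 0'
```

```text
t: 12.2
eef_pos: [0.4977, -0.0868, 0.1076]
ee_rot: [-1.922, 1.57, 0.013]
force: [0.1, -0.4, 1.8]
width: 0.0004
t: 12.45
eef_pos: [0.4978, -0.0868, 0.107]
ee_rot: [-2.097, 1.57, -0.162]
force: [-1.2, 1.6, 7.1]
width: 0.0004
t: 12.7
eef_pos: [0.4986, -0.0867, 0.1069]
ee_rot: [-1.924, 1.568, 0.011]
force: [-3.3, 4.6, 15.5]
width: 0.0003
```

Bottomed out: 8 mm of travel, then a hard stop at 15 N. Lift, and open while moving back over the grip.

```bash
python3 -m inch '0 0 0.5 0 0 0;0 0 0.8 0 0 0;0 0 0.8 0 0 0;0 0 0.8 0 0 0;0 0 0 0 0 0'
python3 -m inch '-0.16 0.4 0 0 0 0;-0.16 0.4 0 0 0 0;-0.16 0.4 0 0 0 0;-0.16 0.39 0 0 0 0;-0.16 0.39 0 0 0 0;0 0 0 0 0 0' 0.7 25
cat > grip.py <<'E'
from h import *
import sys
n=sys.argv[1];f=arm.grab_frame("scene");P=cloud(f);cv2.imwrite(f"pics/g{n}.png",cv2.resize(f["frame"][100:250,200:400,::-1],None,fx=4,fy=4,interpolation=2))
np.savez(f"g{n}.npz",**{k:f[k] for k in("frame","range_z","mtx","pose")})
piv=np.array([.5462,-.2125]);a=np.radians(111.3);u=np.array([np.cos(a),np.sin(a)]);w=np.array([-u[1],u[0]])
A=(P[...,:2]-piv)@u;L=(P[...,:2]-piv)@w;z=P[...,2]
g=(abs(z-.163)<.007)&(abs(A-.2)<.04)&(abs(L)<.025);print("griptop along",np.percentile(A[g],[2,98]),"lat",np.percentile(L[g],[2,98]),g.sum()) if g.any() else 0
b=(abs(A-.135)<.013)&(abs(L)<.013)&(z>.14);print("button z",np.percentile(z[b],[50,90]),b.sum()) if b.any() else 0
hsv=cv2.cvtColor(f["frame"],cv2.COLOR_RGB2HSV)
r=(abs(z-.122)<.012)&(A>.28)&(A<.43)&(abs(L)<.06)&(hsv[...,2]<50);print("ring A",A[r].min(),A[r].max(),"L",L[r].min(),L[r].max(),r.sum()) if r.any() else 0
m,_=brass(f);m&=(abs(A-.264)<.02)&(abs(L)<.06);print("brass along",np.percentile(A[m],[2,50,98]),"lat",np.percentile(L[m],[2,98]),m.sum())
s,p,rr=pose();d=p[:2]-piv;print(s["t"],p.round(4),"A",d@u,"L",d@w,"F along",s["force"][:2]@u,s["force"].round(1),s["width"])
E
python3 grip.py 5
```

```text
t: 13.32
eef_pos: [0.4983, -0.0868, 0.1941]
ee_rot: [-1.833, 1.568, 0.102]
force: [-0.3, 0.0, -0.7]
width: 0.0005
t: 14.08
eef_pos: [0.4731, -0.0265, 0.1923]
ee_rot: [-1.444, 1.57, 0.493]
force: [0.3, -0.4, 0.4]
width: 0.0549
griptop along [0.18380453 0.21837716] lat [-0.01320388  0.00964181] 191
button z [0.14399955 0.14551196] 72
ring A 0.298023195366496 0.3629260635988279 L -0.03698437378696648 0.028655061210715305 161
brass along [0.26132429 0.26485301 0.26919122] lat [-0.04796429 -0.02006031] 41
14.125 [ 0.4733 -0.0269  0.1923] A 0.19937681658586406 L 0.0004625554907804552 F along -0.6137365252255754 [ 1.3 -0.2  0.9] 0.057920604133712104
```

View pics/g5.png

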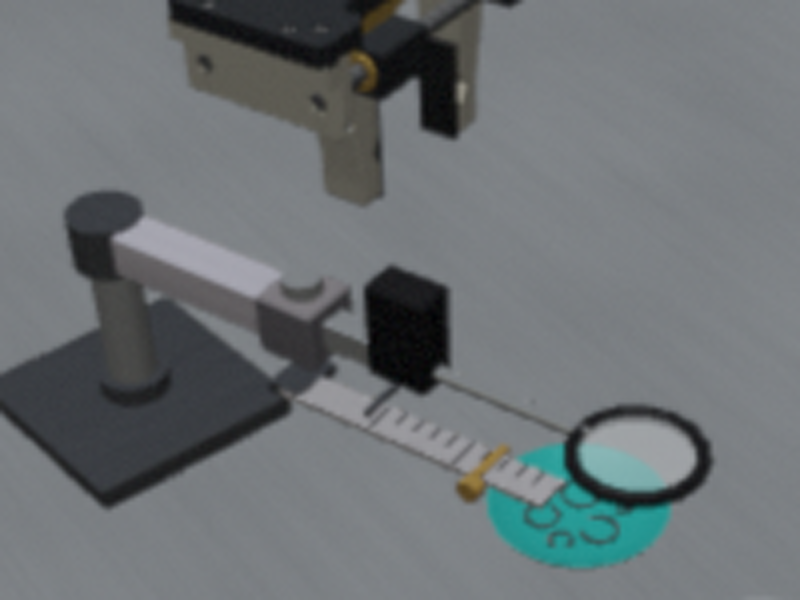

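Button is down: its top measures 0.1455. The boom is about 0.5° short of the saucer, and I'll trim that once gripped. Now I'll grasp deeper.

```bash
python3 -m inch '0 0 -0.6 0 0 0;0 0 -0.6 0 0 0;0 0 -0.6 0 0 0;0 0 -0.6 0 0 0;0 0 -0.5 0 0 0;0 0 -0.3 0 0 0;0 0 -0.14 0 0 0;0 0 0 0 0 0'
python3 -m inch '0 0 0 0 0 0;0 0 0 0 0 0;0 0 0 0 0 0;0 0 0 0 0 0;0 0 0 0 0 0;0 0 0 0 0 0' 0 35
python3 grip.py 6
```

```text
t: 15.12
eef_pos: [0.4735, -0.0274, 0.092]
ee_rot: [2.735, 1.571, -1.613]
force: [0.1, 0.3, 0.3]
width: 0.0614
t: 15.88
eef_pos: [0.4736, -0.0274, 0.0921]
ee_rot: [-1.763, 1.57, 0.172]
force: [-0.7, -0.1, 1.3]
width: 0.0238
griptop along [0.20698374 0.21823274] lat [-0.0234979   0.02342039] 115
ring A 0.29784934858436046 0.36318311904182304 L -0.03507001451880975 0.02999009535995163 158
brass along [0.26107283 0.26567513 0.26951532] lat [-0.04724615 -0.01813651] 42
15.925 [ 0.4736 -0.0274  0.0921] A 0.19887186475858312 L 0.0004127383815556357 F along 0.3634519809301366 [0.9 0.8 0.5] 0.023874446472076198
```

View pics/g6.png

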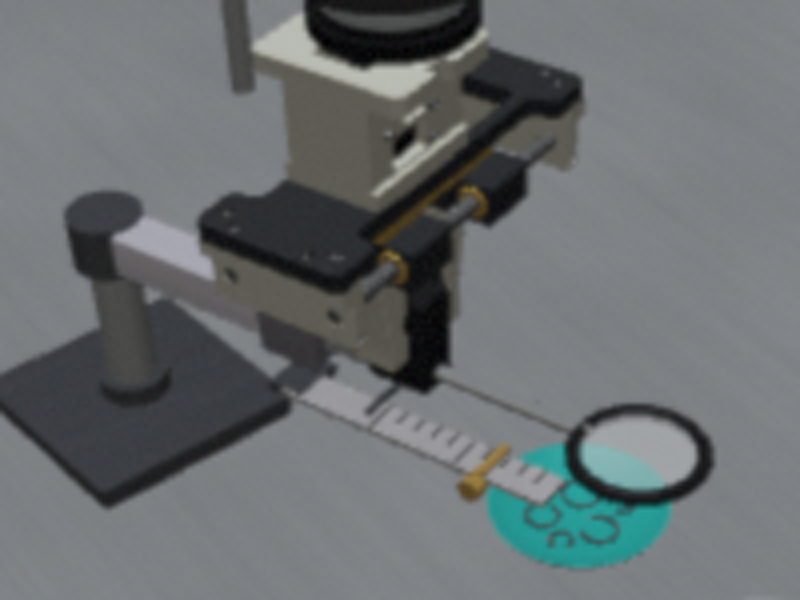

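```bash
cat > ring.py <<'E'
from h import *
from scipy.optimize import least_squares
piv=np.array([.5462,-.2125])
for n in("top","scene"):
    f=arm.grab_frame(n);P=cloud(f);hsv=cv2.cvtColor(f["frame"],cv2.COLOR_RGB2HSV)
    q=P[...,:2]-piv;ang=np.degrees(np.arctan2(q[...,1],q[...,0]));r=np.hypot(*np.moveaxis(q,-1,0))
    # ring: dark, height ~.12, annulus fit
    m=(abs(P[...,2]-.122)<.012)&(hsv[...,2]<60)&(abs(ang-111)<12)&(r>.28)&(r<.46)
    X=P[m][:,:2];c0=X.mean(0)
    s=least_squares(lambda c:np.hypot(*(X-c[:2]).T)-c[2],[*c0,.033],loss="soft_l1",f_scale=.002).x
    d=s[:2]-piv;print(n,m.sum(),"ring centre",s.round(4),"A",np.hypot(*d).round(4),"deg",np.degrees(np.arctan2(d[1],d[0])).round(2))
    sm=(abs(P[...,2]-.008)<.012)&(hsv[...,2]>130)&(hsv[...,1]<40)&(np.hypot(P[...,0]-.398,P[...,1]-.168)<.07)
    k=cv2.convexHull(P[sm][:,:2].astype(np.float32));c,R_=cv2.minEnclosingCircle(k);e=np.array(c)-piv
    print("   saucer",np.round(c,4),round(R_,4),"deg",np.degrees(np.arctan2(e[1],e[0])).round(2))
E
python3 ring.py
```

```text
ring.py:9: RuntimeWarning: Mean of empty slice.
  X=P[m][:,:2];c0=X.mean(0)
  ret = um.true_divide(
Traceback (most recent call last):
  File "ring.py", line 10, in <module>
    s=least_squares(lambda c:np.hypot(*(X-c[:2]).T)-c[2],[*c0,.033],loss="soft_l1",f_scale=.002).x
      ~~~~~~~~~~~~~^^^^^^^^^^^^^^^^^^^^^^^^^^^^^^^^^^^^^^^^^^^^^^^^^^^^^^^^^^^^^^^^^^^^^^^^^^^^^
ValueError: Initial guess is outside of provided bounds
```

```bash
python3 -m inch '-0.104 0.247 0 0 0 0.01;-0.104 0.247 0 0 0 0.01;-0.104 0.247 0 0 0 0.01;-0.104 0.247 0 0 0 0.01;-0.104 0.247 0 0 0 0.01;-0.104 0.247 0 0 0 0.01;-0.104 0.247 0 0 0 0.01;-0.104 0.247 0 0 0 0.01;0 0 0 0 0 0;0 0 0 0 0 0'
python3 - <<'E'
import re
t=open("ring.py").read()
t=t.replace('for n in("top","scene"):\n    f=arm.grab_frame(n)','import sys\nfor n in sys.argv[1:]:\n    f=dict(np.load(n)) if n.endswith("npz") else arm.grab_frame(n)').replace("abs(ang-111)<12","abs(ang-105)<18").replace("    X=P[m]","    if m.sum()<20: print(n,'hidden');continue\n    X=P[m]")
open("ring.py","w").write(t)
E
python3 ring.py top.npz scene.npz scene top; python3 grip.py 7
```

```text
t: 17.23
eef_pos: [0.4484, 0.0319, 0.092]
ee_rot: [1.57, 1.571, -2.771]
force: [3.0, -2.9, 1.1]
width: 0.0241
top.npz 454 ring centre [0.4992 0.1129 0.031 ] A 0.3288 deg 98.22
   saucer [0.3963 0.1673] 0.0492 deg 111.53
scene.npz 255 ring centre [0.5004 0.1145 0.031 ] A 0.3302 deg 97.98
   saucer [0.3979 0.1681] 0.07 deg 111.28
scene 277 ring centre [0.4027 0.1533 0.0316] A 0.393 deg 111.41
   saucer [0.398 0.168] 0.07 deg 111.28
top hidden
button z [0.14440772 0.14551076] 62
ring A 0.28020577025670207 0.426760434599927 L -0.03291889129154297 0.03176446235395378 214
brass along [0.26169227 0.26527203 0.27001563] lat [-0.04541816 -0.01402209] 47
17.375 [0.4485 0.0317 0.092 ] A 0.26297927586200126 L 0.002338826815470208 F along -3.0780205462938848 [ 2.1 -2.5  1.6] 0.02351429768920223
```

View pics/g7.png

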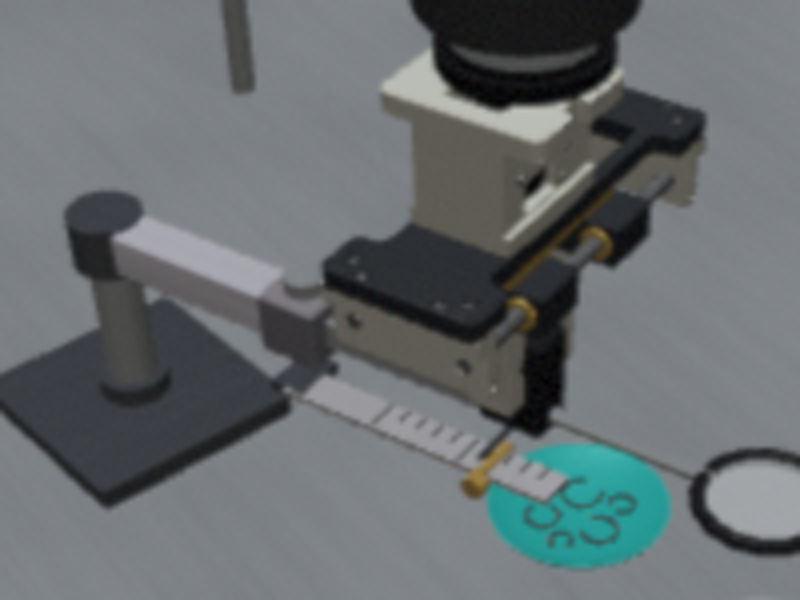

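The pointer looks a little short of the clip. I'll rectify the scale plane to measure it.

```bash
cat > rect.py <<'E'
from h import *
import sys
f=dict(np.load(sys.argv[1]));piv=np.array([.5462,-.2125]);a=np.radians(111.3);u=np.array([np.cos(a),np.sin(a)]);w=np.array([-u[1],u[0]])
z=.105;S=10 # px per mm; A 240..300, L -50..-5
dst=[];src=[]
for A,L in((.24,-.05),(.3,-.05),(.3,-.005),(.24,-.005)):
    p=piv+A*u+L*w;src.append(w2px(f,[*p,z]));dst.append(((A-.24)*1e3*S,(-.005-L)*1e3*S))
H=cv2.getPerspectiveTransform(np.float32(src),np.float32(dst));o=cv2.warpPerspective(f["frame"],H,(600,450),flags=cv2.INTER_CUBIC)[:,:,::-1].copy()
for i in range(0,600,100):cv2.putText(o,str(240+i//10),(i,440),0,.4,(0,255,0));cv2.line(o,(i,420),(i,428),(0,255,0))
cv2.imwrite(sys.argv[2],o)
P=cloud(f);A=(P[...,:2]-piv)@u;L=(P[...,:2]-piv)@w
for l in range(-36,-12,3):
    k=(abs(L*1e3-l)<1.5)&(abs(A-.262)<.012);o=np.argsort(A[k]);print(l,[(round(x*1e3,1),round(h*1e3),*c) for x,h,c in zip(A[k][o],P[k][o][:,2],f["frame"][k][o].tolist())][::1][:14])
E
python3 rect.py g7.npz pics/rect7.png
```

```text
-36 [(np.float64(250.9), 102, 122, 121, 123), (np.float64(251.3), -1, 128, 132, 135), (np.float64(251.5), 295, 179, 181, 172), (np.float64(252.8), -1, 128, 132, 136), (np.float64(254.6), -1, 128, 132, 136), (np.float64(257.5), -2, 128, 131, 135), (np.float64(257.7), 304, 16, 17, 17), (np.float64(259.0), -2, 128, 132, 135), (np.float64(259.4), 298, 35, 33, 30), (np.float64(259.7), -3, 127, 131, 135), (np.float64(260.1), 302, 13, 12, 11), (np.float64(260.2), 306, 15, 13, 17), (np.float64(261.3), 297, 57, 56, 51), (np.float64(262.5), 305, 13, 12, 13)]
-33 [(np.float64(250.2), 303, 5, 6, 7), (np.float64(250.2), 305, 11, 15, 14), (np.float64(250.5), 301, 15, 10, 14), (np.float64(250.8), 300, 35, 36, 33), (np.float64(251.0), 298, 82, 82, 74), (np.float64(252.2), -2, 126, 131, 134), (np.float64(252.3), 305, 18, 14, 18), (np.float64(252.4), 102, 142, 142, 145), (np.float64(252.4), 100, 119, 117, 120), (np.float64(252.5), 300, 7, 9, 9), (np.float64(252.7), 297, 63, 60, 55), (np.float64(252.9), 98, 108, 109, 110), (np.float64(252.9), 302, 7, 3, 4), (np.float64(253.1), 304, 10, 12, 14)]
-30 [(n
[... 2637 characters left out ...]
4, 146, 125, 80), (np.float64(263.0), -2, 128, 131, 135), (np.float64(263.6), 112, 69, 72, 75), (np.float64(264.1), 0, 128, 132, 136)]
-15 [(np.float64(250.0), -4, 128, 131, 136), (np.float64(250.2), -1, 129, 132, 137), (np.float64(251.7), 101, 142, 143, 147), (np.float64(252.7), -2, 130, 133, 137), (np.float64(254.4), 282, 104, 107, 101), (np.float64(254.6), 101, 114, 115, 120), (np.float64(256.4), -2, 129, 132, 137), (np.float64(257.8), -2, 129, 133, 136), (np.float64(258.4), 282, 121, 123, 117), (np.float64(260.0), 282, 105, 108, 101), (np.float64(260.8), 0, 130, 133, 137), (np.float64(262.6), 111, 67, 69, 74), (np.float64(262.6), 103, 143, 121, 76), (np.float64(264.8), 109, 100, 99, 94)]
```

View pics/rect7.png

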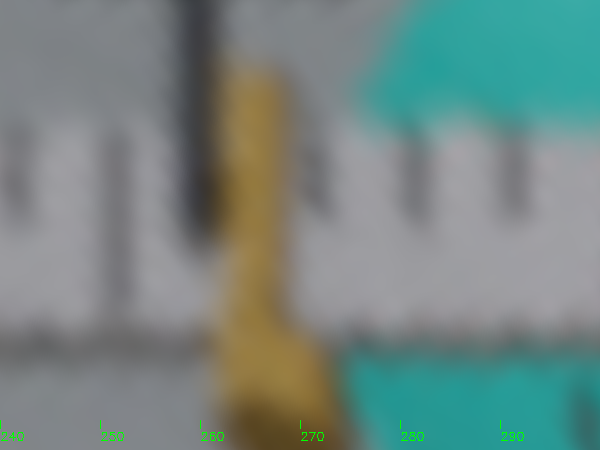

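```bash
cat > prof.py <<'E'
from h import *
piv=np.array([.5462,-.2125])
def prof(f,deg,z,A,Ls):
    a=np.radians(deg);u=np.array([np.cos(a),np.sin(a)]);w=np.array([-u[1],u[0]])
    out=0
    for L in Ls:
        px=np.float32([w2px(f,[*(piv+x*u+L*w),z]) for x in A])
        out=out+cv2.remap(f["frame"].astype(np.float32),px[:,0][None],px[:,1][None],cv2.INTER_CUBIC)[0]
    return out/len(Ls)
def centre(A,v,lo,hi):  # weighted centre of a dip
    k=(A>=lo)&(A<=hi);d=np.median(v[k])-v[k];d=np.clip(d-.4*d.max(),0,None);return (A[k]*d).sum()/d.sum()*1e3
if __name__=="__main__":
    A=np.arange(.18,.31,.00025)
    for n,deg,lo,hi in(("g6.npz",110.9,.188,.21),("g7.npz",111.3,.25,.2625)):
        f=dict(np.load(n))
        for z in(.109,.111):
            p=prof(f,deg,z,A,np.arange(-.022,-.016,.001)).sum(1);i=(A>=lo)&(A<=hi+.006);print(n,z,"pointer",centre(A,p,lo,hi+.006),"min at",A[i][p[i].argmin()])
    for n,deg in(("top.npz",98.05),("scene.npz",98.0),("g6.npz",110.9),("g7.npz",111.3)):
        f=dict(np.load(n))
        for z in(.103,.104,.105):
            p=prof(f,deg,z,A,np.arange(-.034,-.024,.001));sat=p[:,2]-p[:,0];print(n,"clip",z,centre(A,sat,.25,.28))
        p=prof(f,deg,.102,A,np.arange(-.033,-.028,.001)).sum(1);print(n,"tick50",centre(A,p,.243,.256),"tick0",centre(A,p,.192,.207))
E
python3 prof.py
```

```text
g6.npz 0.109 pointer 197.9328762179373 min at 0.198
g6.npz 0.111 pointer 199.5364323491757 min at 0.19975
g7.npz 0.109 pointer 262.5462109002659 min at 0.26250000000000007
g7.npz 0.111 pointer 263.8459349429244 min at 0.26375000000000004
top.npz clip 0.103 263.75562905601436
top.npz clip 0.104 263.8536079297734
top.npz clip 0.105 263.9486162887048
top.npz tick50 248.78809198960204 tick0 197.33593145379447
scene.npz clip 0.103 263.6573613146724
scene.npz clip 0.104 264.48428010892724
scene.npz clip 0.105 265.32074210947195
scene.npz tick50 249.5803050760307 tick0 197.40852808096815
g6.npz clip 0.103 264.1841283886186
g6.npz clip 0.104 264.86026775481463
g6.npz clip 0.105 265.52785337070867
g6.npz tick50 249.5927309724851 tick0 199.97079682062488
g7.npz clip 0.103 264.0144079844199
g7.npz clip 0.104 264.63668071405584
g7.npz clip 0.105 265.2581041468927
g7.npz tick50 249.7185753927516 tick0 199.62720622387795
```

```bash
python3 -m inch '-0.008 0.02 0 0 0 0;0 0 0 0 0 0;0 0 0 0 0 0;0 0 0 0 0 0' 0 40
python3 grip.py 8
python3 - <<'E'
from prof import *
f=dict(np.load("g8.npz"));A=np.arange(.18,.31,.00025)
p=prof(f,111.3,.111,A,np.arange(-.022,-.016,.001)).sum(1);print("ext",centre(A,p,.25,.2685)-199.55)
sat=prof(f,111.3,.104,A,np.arange(-.034,-.026,.001));print("clip",centre(A,sat[:,2]-sat[:,0],.25,.28)-199.6)
E
python3 ring.py scene
```

```text
t: 17.88
eef_pos: [0.4482, 0.0324, 0.092]
ee_rot: [-3.01, 1.571, -1.068]
force: [1.8, -2.4, 3.3]
width: 0.0239
button z [0.14403908 0.14561196] 67
ring A 0.2804737347309447 0.42805579575878616 L -0.031794281915431946 0.03335226448676278 221
brass along [0.26192174 0.26511364 0.26963615] lat [-0.04477772 -0.01461734] 46
17.925 [0.4482 0.0324 0.092 ] A 0.2637603863308451 L 0.002356164419156308 F along -3.7744579351734733 [ 1.8 -3.3  3.4] 0.02378285918338948
ext 65.38434648192225
clip 65.15526092751244
scene 277 ring centre [0.4025 0.1537 0.0317] A 0.3934 deg 111.43
   saucer [0.398 0.168] 0.07 deg 111.28
```

View pics/g8.png

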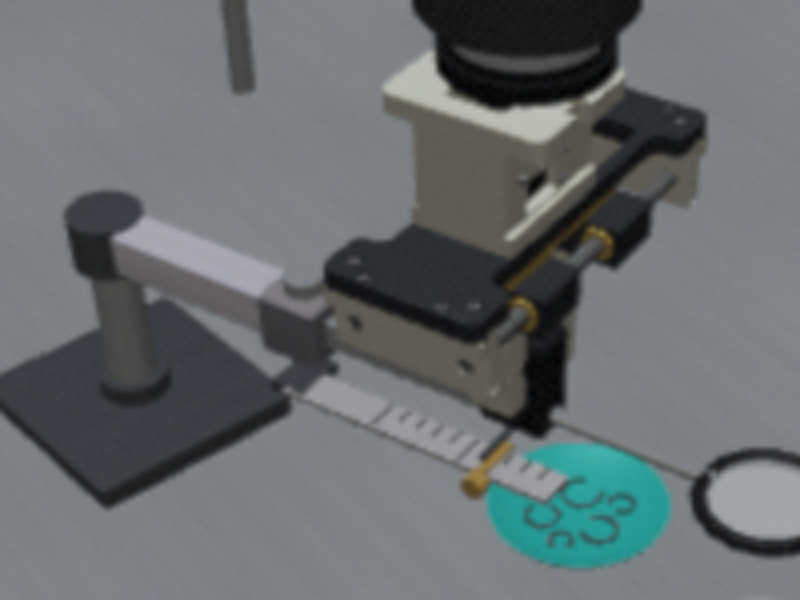

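The pointer and clip agree within the measuring error. The boom is on the saucer to about 0.2°, and the grip is holding against a steady spring pull of about 3 N. Handing in.

```bash
python3 -c "
from station import arm
print(arm.job_done())"
```

```text
the job is handed in; nothing more can be done
None
```

I did the job in the order asked and handed it in at about 18 s of the 51 s allowed, with the grip still held. No verdict was reported.

- **Swing:** I pinched the grip with the arm locked in and swung the boom about 13° onto the white saucer, ignoring the two turquoise look-alikes. The last scene-camera fit gave the boom at 111.4° and the saucer at 111.3°.
- **Lock button:** I pressed it straight down for 8 mm to a hard stop at about 15 N. Its top then measured 0.1455 m, which is fully down.
- **Arm drawn out:** I took the grip again, drew the arm out and held it at 40 N. The last picture check gave the pointer at 65.4 mm and the clip at 65.2 mm.
- **Bystanders:** I did not touch the dishes or small parts. The saucer measured in the same place at the end, but I did not re-measure the rest.

**Checks that disagreed:**
- **Fingertip height:** The fingertips were about 40 mm higher than the reported tool position. The first try at the button stopped short of it, so I found contact by force. The first pinch, used for the swing, was also shallower than planned.
- **Clip reading:** Measurements of the clip ranged from 64.2 to 65.3 mm.
- **Arm extension:** Estimates of the final extension ranged from 63 mm (from the magnifier ring) to 65.4 mm, so pointer and clip could be about 1 to 2 mm apart.
- **Top camera:** The gripper hid the magnifier from it at the end, so the final boom angle rests on the scene camera alone.

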